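Unclamp the mended scoop and hang it up

TASK

The wooden scoop's glue has set: lift the sprung clamp arm that holds it until it stays up by itself, take the scoop out, and hang it by the ring of its handle on the slanted peg of the stand, pushed on along the peg and let go so that it hangs there. Only when the scoop hangs, swing the clamp arm back down shut. Leave the jar, the tin, the measuring cup and the spoon where they are.

Things in the scene. Friction and masses are not known exactly. Their poses are not given: they have to be found in the camera images.
- jig: Gluing jig, fixed: plywood board 280 x 110 x 18 mm, spanning x -112 to +168 mm. Origin on its underside; +x runs along the clamped scoop from ring end to clamp hinge; z up. 20 mm rubber blocks carry the scoop, whose origin starts 38 mm straight above this origin, same axes. Low aluminium cheeks, tops at 46 mm, stand 6 mm clear of the blade's sides.
- clamp_arm (a joint): Angle (rad) of the sprung clamp arm about the jig's y axis: 0 = level, shut on the scoop (-0.08 with no scoop under it); grows as its free end swings up and over, away from the scoop; stop at 1.85, leaning back past upright. Over-centre spring: pulls shut below 0.95, throws open above; 0.6 N m at either end, none at 0.95 (about 6 N to lift at the free end). Damped.
- clamp_arm_grip (a point): Place to hold the clamp arm, on its middle line, 102 mm from the hinge axis, 15 mm from the free end (moves with the arm). The arm is a straight steel bar 14 x 14 mm, 117 mm long, its middle 92 mm above the table when shut. Nothing within 25 mm under the bar here. 65 mm from the hinge a stalk with a rubber foot reaches 48 mm below the bar's middle onto the scoop's blade.
- clamp_hinge (a point): Middle of the clamp's hinge axis, 92 mm above the table, at x = 140 mm in the jig, between two fixed steel cheeks 34 mm wide over all and 110 mm tall.
- scoop: Wooden scoop, 200 mm long, about 80 g, lying flat. Origin on the underside near the centre of mass, under the handle; +x to the blade, z out of the open side. Along x: ring -104 to -46 mm (58 mm across, hole 36 mm, 10 mm thick); straight handle -48 to +28 mm (24 mm wide, 16 mm thick); blade with low walls +28 to +96 mm (64 mm wide, 20 mm tall).
- scoop_center (a point): Centre of the scoop's handle, half-way up its thickness (8 mm above the underside): the place to grasp it across its 24 mm width.
- scoop_hole (a point): Centre of the hole in the scoop's ring, 75 mm from scoop_center towards -x of the scoop and 3 mm lower.
- stand: Peg stand, fixed: steel base 150 x 150 x 12 mm, spanning x -55 to +95 mm, with a wooden post 30 x 30 mm, 225 mm tall, its front face (looking to the stand's -x) at the stand's origin. The origin is on the table.
- peg: The slanted steel peg, 12 mm thick and 80 mm long, on the post's front face. Origin at its root, 215 mm above the table; its +z runs along the peg to the tip: up and out to the stand's -x, 40 degrees from vertical. Its x axis lies in the same upright plane, pointing up and back over the post; y is level.
- peg_tip (a point): Centre of the free end of the peg, 80 mm from the root.
- jar: Bystander: glass jar, 76 mm across, 110 mm tall. Origin under its centre.
- tin: Bystander: sealed aluminium tin, 68 mm across, 85 mm tall, between jig and stand. Origin under its centre.
- cup: Bystander: grey plastic measuring cup with a handle, 80 mm across, 75 mm tall, behind the jig. Origin under its centre.
- spoon: Bystander: wooden spoon, 240 mm long, lying beyond the hinge end of the jig.
There are look-alikes about, which are no part of the job. What is shaped like the scoop but blue or orange is not meant.

How it is judged (in metres and radians):
On the way, in this order (a step that is already met when the one before it is completed fails the run):
1. the clamp arm stands open past its hold-open point (above 1.4 rad) by itself, fingers off it (value of joint clamp_arm above 1.4 rad and contact force between the fingers and jig below 0.2 N), for 0.2 s.
2. the scoop is lifted clear of the jig (its centre 100 mm or more above the table) with the arm still up (value of joint clamp_arm above 1.4 rad and height (world z) of scoop_center above 0.1 m), for 0.2 s.
3. the scoop hangs on the peg, ring round it, let go, with the clamp arm still up (z of scoop_hole in the frame of peg between 0 and 0.065 m and x of scoop_hole in the frame of peg between -0.02 and 0.02 m and y of scoop_hole in the frame of peg between -0.02 and 0.02 m and contact force between the fingers and scoop below 0.2 N and value of joint clamp_arm above 1.4 rad), for 0.3 s.
4. the clamp arm is down shut (below 0.05 rad) (value of joint clamp_arm below 0.05 rad), for 0.2 s.
At the end, for the whole second after the job is handed in: The scoop hangs at rest (under 50 mm/s) with its ring round the peg: hole centre within 20 mm of the peg's middle line in each direction and 0 to 65 mm up the peg from its root; it is let go; the clamp arm is shut (below 0.05 rad) (z of scoop_hole in the frame of peg between 0 and 0.065 m and x of scoop_hole in the frame of peg between -0.02 and 0.02 m and y of scoop_hole in the frame of peg between -0.02 and 0.02 m and contact force between the fingers and scoop below 0.2 N and value of joint clamp_arm below 0.05 rad and linear speed of scoop below 0.05 m/s); the robot touches nothing.
It fails at once if a bystander (jar, tin, measuring cup or spoon) is moved by more than 30 mm (distance of any of jar, tin, cup, spoon from where it was at the start of the episode above 0.03 m).
It also fails if it takes over 72 s, if anything falls off the work surface, if the arm or the gripper's body presses on something with over 40 N, if the wrist force passes 120 N, or if a joint passes its speed limit or range.

ROBOT

A 7-joint arm with a two-finger parallel gripper is mounted at the origin on the work surface. World frame = base frame: x ahead of the robot, y to its left, z up, the work surface at z = 0. Lengths are in mm, angles in rad, forces in N, time in s.
With the tool pointing down it reaches from about 400 to 750 mm from the base axis. Payload 19.5 kg.
Tool frame: the origin (TCP) lies midway between the tips of the shut fingers; the grasp point (between the pads) lies 19 mm behind it; z points along the fingers, y is the direction in which the jaws open and shut (so a half turn about z gives the same grasp; the last joint's range is limited). The gripper opens to 85 mm and grips with 20 to 120 N. Pads are 22 mm wide; open, the fingers measure 114 mm over their backs; the gripper's body (76 mm by 85 mm) begins 54 mm behind the grasp point. The pads swing forward as they close: fully open they stand 13 mm farther back than shut.
Start: joints at [1.274, 0.707, -0.028, 1.485, 0.022, 0.951, -0.075], TCP at [144.924, -556.41, 231.268] pointing down, gripper open.
Joint ranges: [-2.71, 2.71], [-0.32, 2.16], [-1.57, 1.52], [0, 2.45], [-1.46, 4.6], [0, 2.02], [-2.83, 2.83]. Speed limits (rad/s): [1.89, 1.89, 2.57, 2.57, 3.01, 3.01, 3.01].

INTERFACE

Orientations are given as a unit quaternion [w, x, y, z].
In Python, from rig import read_state, capture, ticket gives the robot as it stands.
- The arm moves only by the tool send_rows, never from a script. Its argument "rows" is one flat list of numbers, 7 for each row, row after row: the turn, a rotation vector about the tool's x, y, z in degrees, then the shift along the tool's x, y, z in cm, then the finger opening in cm, from 0 to 8.54. In form: [ax, ay, az, tx, ty, tz, gripper, ax, ay, az, tx, ty, tz, gripper, ...]. A call has 1 to 10 rows; each row is the pose to reach, as a shift and turn from the pose commanded when the call began, along the tool's axes at that moment; what a row does not reach only later rows make up. A row lasts 1/8 s, in which the tool goes at most 62.5 mm and 10.7 degrees, less where a joint would pass 70% of its speed; a pose out of reach is approached as far as the arm can. A call with a gripper value outside its range is refused whole. The fingers move at their own pace and stop on an object; "newtons" is the grip in N (left out, the last holds). Time passes only in rows, so rows that repeat a pose let the fingers close. It gives the time, the measured TCP pose, the force and the opening at its end, in the units of the state.
- read_state(): the state, without advancing time (a new reading comes with each control period).
- capture(name): name is "side" or "top"; returns a dict with "frame" (400x640x3 uint8, red, green, blue), "z_map" (400x640 float32, mm along the optical axis (not along the pixel's ray), 0 where there is no reading), "intrinsics" (3x3 intrinsics, pixels), "rvec" (rotation vector, rad) and "tvec" (3), from world to camera coordinates, as OpenCV has them. Camera axes: x right, y down, z forward; pixel columns grow to the right and rows downward; lengths in mm; the calibration is good to about 2 mm. A picture is of the moment at which its call begins.
- ticket.job_done(): hands the job in, once; it reports no verdict.
The state is a dict: "clock": time; "joint_positions": joint angles; "qd": joint speeds; "joint_efforts": joint torques, N m; "position": TCP position; "orientation": TCP orientation; "wrist_force": force on the tool from outside, world axes, zero at the start; "ft_torque": the same for the moment, N m; "opening": finger opening in mm.
Only numpy, scipy, OpenCV 4.12 (cv2) and the standard library are available. Lean on these libraries where they do the work, as an engineer would, in place of code of your own. Each camera call takes 0.05 s, during which the arm holds its last target. There are 200 camera calls.

## Working session

There is one attempt and no reset: what is moved stays moved. The work goes in short steps, Python scripts to look and compute and a tool call to move; the robot and the scene stay as the last step left them, time stands still between calls to the robot, and variables do not carry over. Pictures are saved under pics/ and viewed, about 8 in all and at most 12, crops included, and the job is handed in when it is done.

Besides the shell and the picture viewer there is one more tool, called in YAML: its name, and indented under it one key for each argument. send_rows: Moves the arm, as the interface text tells. Its arguments: {"type":"object","properties":{"rows":{"type":"array"},"newtons":{"type":"number"}},"required":["rows"]}

```bash
ls; mkdir -p pics
cat > h.py <<'E'
import numpy as np, cv2
from rig import read_state, capture, ticket
from scipy.spatial.transform import Rotation as R
def snap(n):
    c=capture(n); np.savez('/tmp/%s.npz'%n,**c); return c
def load(n): return dict(np.load('/tmp/%s.npz'%n))
def w(c,u,v,z=None):
    "world of pixel by depth"
    K=c['intrinsics'];d=c['z_map'][v,u] if z is None else z
    p=np.linalg.inv(K)@[u,v,1]*d
    return cv2.Rodrigues(c['rvec'])[0].T@(p-c['tvec'].ravel())
def cloud(c):
    K=c['intrinsics'];h,wd=c['z_map'].shape;u,v=np.meshgrid(np.arange(wd),np.arange(h))
    p=np.stack([u,v,np.ones_like(u)],-1)@np.linalg.inv(K).T*c['z_map'][...,None]
    return (p-c['tvec'].ravel())@cv2.Rodrigues(c['rvec'])[0]
def px(c,P): return cv2.projectPoints(np.float64(P).reshape(-1,3),c['rvec'],c['tvec'],c['intrinsics'],None)[0][:,0]
def plan(P,q=None):
    "turn (deg) and shift (cm) in tool axes from current measured pose to P(mm), R q"
    s=read_state(); o=s['orientation'];r=R.from_quat([o[1],o[2],o[3],o[0]])
    t=r.inv().apply(np.array(P)-s['position'])/10
    a=np.zeros(3) if q is None else (r.inv()*q).as_rotvec(degrees=True)
    return np.round(a,2),np.round(t,2)
E
python3 - <<'E'
from h import *
print(read_state())
for n in('top','side'):
    c=snap(n); cv2.imwrite(f'pics/{n}0.png',c['frame'][...,::-1]); print(n,c['rvec'].ravel(),c['tvec'].ravel(),c['intrinsics'])
E
```

```text
pics
{'clock': 0.0, 'joint_positions': array([ 1.27430379,  0.70708537, -0.02763625,  1.48501069,  0.02201624,
        0.95088298, -0.07553001]), 'qd': array([-0.0006671 ,  0.00111004, -0.00127481,  0.00132533, -0.00010702,
        0.00070884,  0.0017022 ]), 'joint_efforts': array([-2.34068930e-04, -8.83225179e+01,  1.23442076e+00, -2.36172438e+01,
        1.68176077e-02,  6.52337985e-03, -3.41759073e-05]), 'position': array([ 144.86311853, -556.17915719,  230.83465984]), 'orientation': array([-5.34808746e-04,  9.91896275e-01,  1.27049145e-01, -8.63244455e-05]), 'wrist_force': array([ 0.55141807, -0.08622817,  0.03568608]), 'ft_torque': array([ 0.01081705, -0.0210263 , -0.01933247]), 'opening': 85.48959046032147}
top [ 2.13317056 -2.13723829  0.16661939] [  42.43807899  554.37818193 1444.964657  ] [[427.07227808   0.         321.23103259]
 [  0.         427.07227808 199.87725423]
 [  0.           0.           1.        ]]
side [ 0.79555456 -2.42966612  1.2627462 ] [ 429.87479744  309.22480972 1277.39531154] [[474.29294559   0.         324.069018  ]
 [  0.         474.29294559 199.1028772 ]
 [  0.           0.           1.        ]]
```

View pics/top0.png

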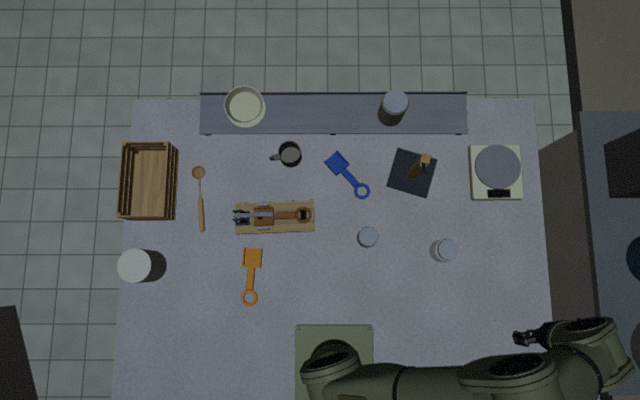

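View pics/side0.png

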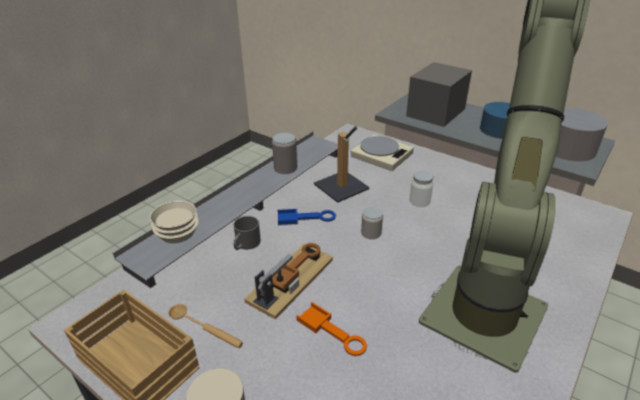

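Top view: the brown scoop is clamped in the jig at (290,214), with the hinge at (240,215). The blue scoop at (347,175) and the orange one at (251,275) are the look-alikes. The stand is at (412,172), tin at (368,237), jar at (445,250), cup at (289,154) and spoon at (200,198). The brown scoop, under the clamp on the plywood, is the one meant. I'll confirm it in an enlarged crop.

Run:
```python
from h import *
t=load('top');s=load('side')
def crop(c,x,y,a,b,k): return cv2.resize(c['frame'][y:y+b,x:x+a,::-1],None,fx=k,fy=k,interpolation=cv2.INTER_CUBIC)
A=crop(t,225,190,100,50,8)  # 800x400 
B=crop(t,380,140,66,66,4) 
C=crop(s,240,230,100,85,3); D=crop(s,300,120,80,85,3)
im=np.zeros((600,800,3),np.uint8); im[:340]=A[30:370]
im[340:600,:264]=B[:260]; im[340:595,264:564]=C; im[340:595,564:800]=D[:,:236]
cv2.imwrite('pics/crops.png',im)
P=cloud(t); Z=P[...,2]
np.set_printoptions(suppress=True,precision=1)
for n,u,v in [('jig ring',303,214),('jig mid',280,214),('stand base',400,180),('post top',426,159),('tin',368,233),('jar',445,245),('cup',289,150),('spoon',200,215)]: print(n,w(t,u,v))
# jig board outline: pixels with z 10..30 in region
m=np.zeros(Z.shape,bool); m[190:245,225:325]=1
b=m&(Z>11)&(Z<120); r=cv2.minAreaRect(P[b][:,:2].astype(np.float32)); print('jig',r,b.sum())
m=np.zeros(Z.shape,bool); m[140:205,380:446]=1
b=m&(Z>7)&(Z<20); print('stand',cv2.minAreaRect(P[b][:,:2].astype(np.float32)),b.sum())
b=m&(Z>218)&(Z<232); print('post',cv2.minAreaRect(P[b][:,:2].astype(np.float32)),b.sum(), P[b].mean(0))
b=m&(Z>240); print('peg',P[b].mean(0),b.sum(),P[b][np.argmax(P[b][:,2])] if b.any() else 0)
```

```text
jig ring [504.9 104.7  44.9]
jig mid [503.  182.9  61. ]
stand base [ 630.8 -240.8   14.9]
post top [ 653.  -285.   225.2]
tin [ 434.8 -114.8   89.9]
jar [ 393.1 -362.4  114.9]
cup [745.9 159.1   4.6]
spoon [505.1 469.1  22.5]
jig ((492.12579345703125, 194.4498748779297), (316.71417236328125, 162.08900451660156), 82.73370361328125) 2471
stand ((662.6517333984375, -288.8759765625), (239.9757843017578, 236.22438049316406), 89.73500061035156) 1425
post ((652.9674682617188, -281.78936767578125), (29.82628059387207, 39.568538665771484), 74.2588119506836) 99 [ 654.5 -281.7  225.8]
peg [ 499.9 -154.9  728.7] 62 [ 315.8   33.9 1515.3]
```

View pics/crops.png

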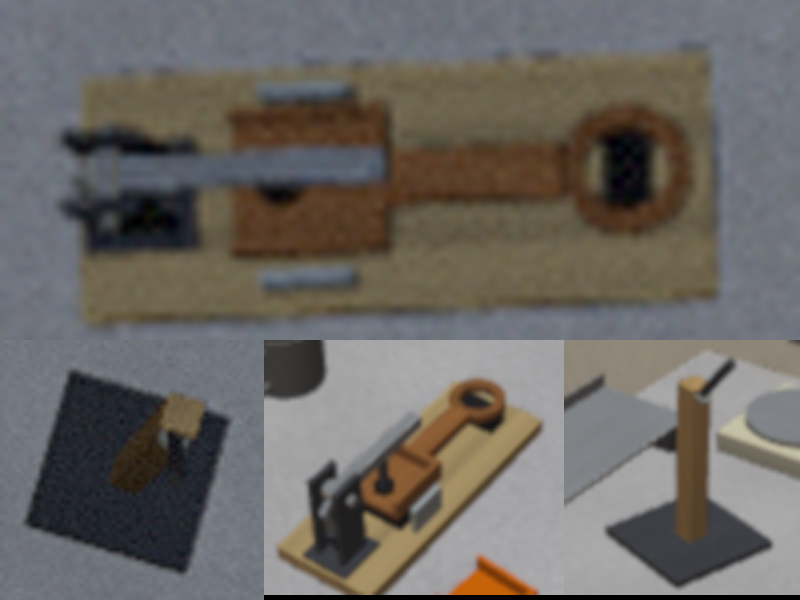

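The crops confirm it: the brown scoop sits under the clamp with its ring at crop (629,169), and the peg points down in the top image. Next I'll get precise poses from the corners.

```bash
cat >> h.py <<'E'
def atz(c,u,v,z):
    Rm=cv2.Rodrigues(c['rvec'])[0]; o=-Rm.T@c['tvec'].ravel(); d=Rm.T@np.linalg.inv(c['intrinsics'])@[u,v,1]
    return o+d*(z-o[2])/d[2]
np.set_printoptions(suppress=True,precision=1)
E
python3 - <<'E'
from h import *
t=load('top');s=load('side')
f=lambda x,y:((x+.5)/8-.5+225,(y+30.5)/8-.5+190)
J=np.array([atz(t,*f(*p),18) for p in [(82,77),(710,52),(718,297),(82,322)]]); print(J, np.linalg.norm(np.roll(J,-1,0)-J,axis=1))
c=J.mean(0); d=(J[0]+J[3]-J[1]-J[2]); yaw=np.arctan2(d[1],d[0]); d/=np.linalg.norm(d); o=c-28*d; print('jig origin',o[:2],'yaw',yaw)
print('hole seen',atz(t,*f(629,169),43),'exp',(o-75*d)[:2], 'armtip',atz(t,*f(385,165),99),'exp',(o+23*d)[:2])
g=lambda x,y:((x+.5)/4-.5+380,(y-339.5)/4-.5+140)
S=np.array([atz(t,*g(*p),12) for p in [(70,371),(229,420),(187,573),(25,524)]]); print(S, np.linalg.norm(np.roll(S,-1,0)-S,axis=1))
sc=S.mean(0); e=(S[2]+S[3]-S[0]-S[1]);e[2]=0;e/=np.linalg.norm(e) # -x of stand
so=sc+20*e; so[2]=0; print('stand o',so,'-x dir',e,'yaw',np.arctan2(-e[1],-e[0]))
root=so+[0,0,215]; tip=root+80*(np.sin(np.radians(40))*e+np.cos(np.radians(40))*np.array([0,0,1]))
print('root',root,'tip',tip)
h=lambda q:((q+.5-[380,140])*4+[0,340])
print('px crop B tip,root,posttop',h(px(t,[tip,root,so-15*e+[0,0,225]])))
print('side crop D',(px(s,[tip,root,so-15*e+[0,0,225],so+55*e,])-[300,120]+.5)*3+[564,340])
print('tin',atz(t,368,233,85),'jar',atz(t,445,245,110),'cup',atz(t,289,152,75))
E
```

```text
[[548.5 348.5  18. ]
 [559.1  69.6  18. ]
 [450.2  66.   18. ]
 [439.7 345.1  18. ]] [279.  109.  279.3 108.9]
jig origin [500.4 179.3] yaw 1.608478635274391
hole seen [503.7 104.2  43. ] exp [503.3 104.4] armtip [498.4 203.5  99. ] exp [499.6 202.3]
[[ 752.5 -234.6   12. ]
 [ 706.3 -376.9   12. ]
 [ 566.1 -333.2   12. ]
 [ 611.  -190.1   12. ]] [149.6 146.8 149.9 148.4]
stand o [ 639.9 -277.7    0. ] -x dir [-1.   0.3  0. ] yaw -0.3033330803500543
root [ 639.9 -277.7  215. ] tip [ 590.8 -262.4  276.3]
px crop B tip,root,posttop [[175.2 482.1]
 [174.3 437.7]
 [182.3 416.6]]
side crop D [[735.7 363.6]
 [705.4 395.4]
 [697.5 382.9]
 [729.  569.8]]
tin [ 435.2 -115.3   85. ] jar [ 393.3 -363.8  110. ] cup [718.7 153.2  75. ]
```

```bash
cat >> h.py <<'E'
J0=np.array([500.4,179.3,0]); dj=np.array([-.0377,.9993,0]); RJ=R.from_matrix(np.c_[dj,[.9993,.0377,0],[0,0,-1]]) # tool at jig
H=np.array([495.1,319.2,92.])
root=np.array([639.9,-277.7,215]); e=np.array([-.9543,.2987,0]); S4,C4=np.sin(np.radians(40)),np.cos(np.radians(40))
pd=S4*e+C4*np.array([0,0,1]); px_=C4*e-S4*np.array([0,0,1]); RP=R.from_matrix(np.c_[px_,np.cross(-pd,px_),-pd])
def grip(th,r=102): return H+r*(-np.cos(th)*dj+np.sin(th)*np.array([0,0,1]))
E
python3 - <<'E'
from h import *
print(plan([430,-200,330]),plan(grip(0)+[0,0,60],RJ))
E
```

```text
(array([0., 0., 0.]), array([ 36.6, -27.3,  -9.9])) (array([ -0.1,  -0. , -77.6]), array([ 53.8, -65.9,   8. ]))
```

send_rows:
  rows: [0, 0, -10, 0, 0, -6, 5, 0, 0, -20, 5, -4, -9.9, 5, 0, 0, -30, 10, -8, -9.9, 5, 0, 0, -35, 15, -12, -9.9, 5, 0, 0, -40, 20, -16, -9.9, 5, 0, 0, -45, 25, -20, -9.9, 5, 0, 0, -50, 30, -24, -9.9, 5, 0, 0, -55, 34, -28, -9.9, 5, 0, 0, -60, 37, -32, -9.9, 5, 0, 0, -65, 40, -36, -9.9, 5]

```text
clock: 1.35
position: [441.9, -104.9, 330.2]
orientation: [-0.0, 0.767, 0.642, 0.0]
wrist_force: [0.6, -0.8, -0.4]
opening: 50.3
```

Run:
```python
from h import *
s=read_state();print(s['clock'],s['position'],s['orientation'],s['joint_positions'],s['opening'])
print(plan(grip(0)+[0,0,60],RJ))
```

```text
1.35 [ 441.9 -104.9  330.2] [-0.   0.8  0.6  0. ] [ 0.4  0.4 -0.4  1.7  0.2  1.  -0.2] 50.312419585346696
(array([ -0. ,  -0. , -12.3]), array([32.7, -0.1, 17.8]))
```

send_rows:
  rows: [0, 0, -6, 6, 0, 2, 5, 0, 0, -12, 12, 0, 4, 5, 0, 0, -12.3, 18, 0, 7, 5, 0, 0, -12.3, 23, 0, 10, 5, 0, 0, -12.3, 28, 0, 13, 5, 0, 0, -12.3, 32.7, 0, 17.8, 5, 0, 0, -12.3, 32.7, 0, 17.8, 5, 0, 0, -12.3, 32.7, 0, 17.8, 5]

```text
clock: 2.35
position: [500.3, 213.9, 152.4]
orientation: [0.0, 0.695, 0.719, -0.0]
wrist_force: [-0.4, -0.6, 0.2]
opening: 49.9
```

Run:
```python
from h import *
s=read_state();print(s['clock'],s['position'],s['joint_positions'],s['opening'])
print(plan(grip(0)-[0,0,19],RJ))
c=snap('side'); K=(slice(130,330),slice(220,380)); cv2.imwrite('pics/s1.png',cv2.resize(c['frame'][K][...,::-1],None,fx=4,fy=3*4/4,interpolation=2)[:600] if 0 else cv2.resize(c['frame'][170:320,230:380][...,::-1],None,fx=4,fy=4,interpolation=2))
```

```text
2.35 [500.3 213.9 152.4] [-0.3  0.8 -0.3  1.7  0.4  0.7 -0.8] 49.85694593882406
(array([-0. ,  0. , -0.3]), array([ 0.3, -0.1,  7.9]))
```

View pics/s1.png

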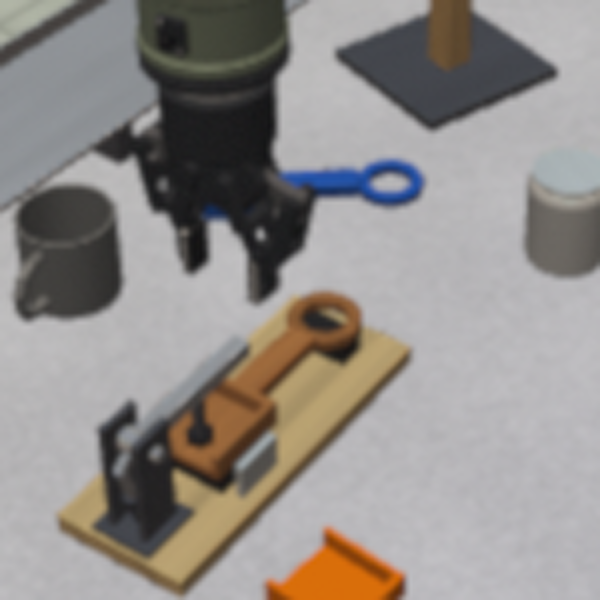

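The fingers straddle the bar's free end in the side view. I'll descend and grip the bar.

send_rows:
  rows: [0, 0, 0, 0.3, -0.1, 3, 5, 0, 0, 0, 0.3, -0.1, 6, 5, 0, 0, 0, 0.3, -0.1, 7.7, 5, 0, 0, 0, 0.3, -0.1, 7.7, 1, 0, 0, 0, 0.3, -0.1, 7.7, 1, 0, 0, 0, 0.3, -0.1, 7.7, 1, 0, 0, 0, 0.3, -0.1, 7.7, 1, 0, 0, 0, 0.3, -0.1, 7.7, 1]
  newtons: 40

```text
clock: 3.4
position: [500.0, 217.0, 76.7]
orientation: [0.001, 0.695, 0.719, 0.001]
wrist_force: [0.7, -3.6, 9.1]
opening: 13.3
```

Run:
```python
from h import *
s=read_state();print(s['clock'],s['position'],s['opening'],s['wrist_force'])
for th in np.arange(.2,1.5,.2): print(th, np.round(R.from_quat(np.roll(s['orientation'],-1)).inv().apply(grip(th)-grip(0))/10,2))
```

```text
3.4 [500.  217.   76.7] 13.348588997543374 [ 0.7 -3.6  9.1]
0.2 [ 0.2  0.  -2. ]
0.4 [ 0.8  0.  -4. ]
0.6000000000000001 [ 1.8  0.  -5.8]
0.8 [ 3.1 -0.  -7.3]
1.0 [ 4.7 -0.  -8.6]
1.2 [ 6.5 -0.  -9.5]
1.4000000000000001 [  8.5  -0.  -10.1]
```

send_rows:
  rows: [0, 0, 0, 0.05, 0, -1, 1, 0, 0, 0, 0.2, 0, -2, 1, 0, 0, 0, 0.45, 0, -3, 1, 0, 0, 0, 0.8, 0, -4, 1]

```text
clock: 3.9
position: [499.6, 225.3, 116.2]
orientation: [0.0, 0.695, 0.719, 0.001]
wrist_force: [6.1, 3.6, -13.9]
opening: 13.4
```

send_rows:
  rows: [0, 0, 0, 0.45, 0, -0.9, 1, 0, 0, 0, 1, 0, -1.8, 1, 0, 0, 0, 1.6, 0, -2.6, 1, 0, 0, 0, 2.3, 0, -3.3, 1, 0, 0, 0, 3.1, 0, -4, 1, 0, 0, 0, 3.9, 0, -4.6, 1, 0, 0, 0, 4.8, 0, -5.1, 1, 0, 0, 0, 5.7, 0, -5.5, 1, 0, 0, 0, 6.7, 0, -5.8, 1, 0, 0, 0, 6.7, 0, -5.8, 1]

```text
clock: 5.15
position: [497.0, 293.3, 174.6]
orientation: [0.0, 0.695, 0.719, 0.001]
wrist_force: [1.3, -0.8, 7.5]
opening: 13.1
```

send_rows:
  rows: [0, 0, 0, 0, 0, 0, 6, 0, 0, 0, 0, 0, 0, 6, 0, 0, 0, 0, 0, 0, 6, 0, 0, 0, 0, 0, 0, 6, 0, 0, 0, 0, 0, 0, 6, 0, 0, 0, -4, 0, -4, 6, 0, 0, 0, -8, 0, -4, 6, 0, 0, 0, -8, 0, -4, 6]

```text
clock: 6.15
position: [500.0, 209.5, 213.7]
orientation: [0.001, 0.697, 0.717, -0.0]
wrist_force: [-1.0, -0.3, 0.0]
opening: 60.4
```

Run:
```python
from h import *
s=read_state();print(s['clock'],s['position'],s['opening'],s['wrist_force'])
print(plan(J0+[0,0,100],RJ),plan(J0+[0,0,29],RJ))
c=snap('side'); cv2.imwrite('pics/s2.png',cv2.resize(c['frame'][170:320,230:380][...,::-1],None,fx=4,fy=4,interpolation=2))
```

```text
6.15 [500.  209.5 213.7] 60.403200512072374 [-1.  -0.3  0. ]
(array([ 0. ,  0.1, -0.5]), array([-3. , -0.1, 11.4])) (array([ 0. ,  0.1, -0.5]), array([-3. , -0.1, 18.5]))
```

View pics/s2.png

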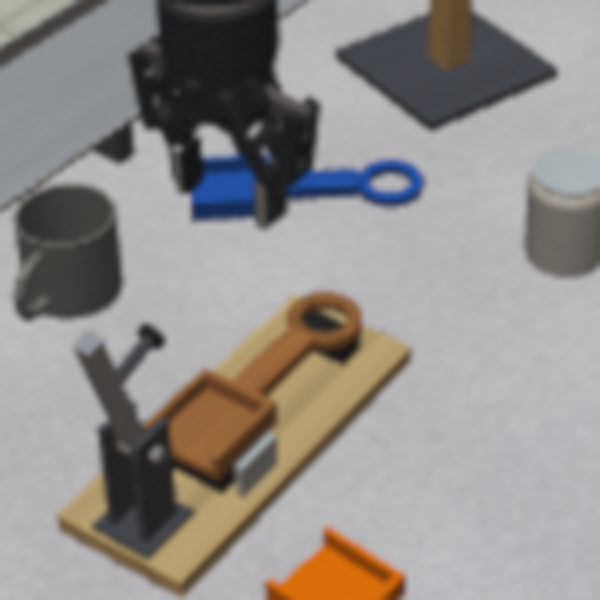

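The side view shows the clamp arm standing open past upright, and the scoop free. I'll grasp the handle.

send_rows:
  rows: [0, 0, -0.5, -1.5, -0.1, 5, 6, 0, 0, -0.5, -3, -0.1, 10, 6, 0, 0, -0.5, -3, -0.1, 14, 6, 0, 0, -0.5, -3, -0.1, 17, 6, 0, 0, -0.5, -3, -0.1, 18.5, 6, 0, 0, -0.5, -3, -0.1, 18.5, 2, 0, 0, -0.5, -3, -0.1, 18.5, 2, 0, 0, -0.5, -3, -0.1, 18.5, 2, 0, 0, -0.5, -3, -0.1, 18.5, 2, 0, 0, -0.5, -3, -0.1, 18.5, 2]
  newtons: 40

```text
clock: 7.45
position: [499.9, 182.7, 29.4]
orientation: [0.0, 0.692, 0.722, 0.001]
wrist_force: [-0.6, -0.1, 8.9]
opening: 23.3
```

send_rows:
  rows: [0, 0, 0, 0, 0, -1, 2, 0, 0, 0, 0, 0, -2, 2, 0, 0, 0, 0, 0, -4, 2, 0, 0, 0, 0, 0, -7, 2, 0, 0, 0, 0, 0, -11, 2, 0, 0, 0, 0, 0, -16, 2, 0, 0, 0, 0, 0, -22, 2, 0, 0, 0, 0, 0, -28, 2, 0, 0, 0, 0, 0, -31, 2, 0, 0, 0, 0, 0, -31, 2]

```text
clock: 8.7
position: [499.5, 182.5, 340.8]
orientation: [0.001, 0.692, 0.722, 0.002]
wrist_force: [0.1, -0.2, -1.0]
opening: 23.1
```

Run:
```python
from h import *
s=read_state();print(s['clock'],s['position'],s['opening'],s['wrist_force'],s['joint_positions'])
# scoop hole relative to grasp point in tool: -75 x ; grasp ~ TCP-19z. hole z in tool: +3 from centre
def tcp(zp,Rt=RP,off=np.array([75,0,-3-0+19+2.])*1.): # rough: centre 3 above hole along -z tool
    return root+zp*pd+Rt.apply([75,0,16])
for zp in(120,95,30): print(zp,tcp(zp),plan(tcp(zp),RP))
```

```text
8.7 [499.5 182.5 340.8] 23.148722157128155 [ 0.1 -0.2 -1. ] [-0.2  0.6 -0.4  1.4  0.2  1.2 -0.6]
120 [ 521.3 -240.6  246.5] (array([-24.2, -34.7, -67.3]), array([-42.4,   0.4,   9.4]))
95 [ 536.6 -245.4  227.3] (array([-24.2, -34.7, -67.3]), array([-42.9,   1.9,  11.3]))
30 [ 576.5 -257.9  177.5] (array([-24.2, -34.7, -67.3]), array([-44.3,   5.8,  16.3]))
```

Run:
```python
from h import *
print(plan([440,-200,340],RP))
```

```text
(array([-24.2, -34.7, -67.3]), array([-38. ,  -7.5,   0. ]))
```

send_rows:
  rows: [-2.4, -3.5, -6.7, -4, -0.8, 0, 2, -4.8, -7, -13.4, -8, -1.6, 0, 2, -7.2, -10.4, -20, -12, -2.4, 0, 2, -9.7, -13.9, -27, -16, -3.2, 0, 2, -12, -17.3, -33.6, -20, -4, 0, 2, -14.5, -20.8, -40, -24, -4.8, 0, 2, -17, -24.3, -47, -28, -5.6, 0, 2, -19.4, -27.8, -54, -32, -6.4, 0, 2, -21.8, -31.2, -60.6, -36, -7.2, 0, 2, -24.2, -34.7, -67.3, -38, -7.5, 0, 2]

```text
clock: 9.95
position: [442.2, -184.7, 334.4]
orientation: [0.306, 0.199, 0.93, -0.056]
wrist_force: [1.1, 1.4, -1.4]
opening: 23.2
```

send_rows:
  rows: [0, 0, 0, 0, 0, 0, 2, 0, 0, 0, 0, 0, 0, 2]

```text
clock: 10.2
position: [444.1, -182.0, 335.0]
orientation: [0.306, 0.199, 0.929, -0.054]
wrist_force: [0.3, 0.9, -0.5]
opening: 23.2
```

Run:
```python
from h import *
s=read_state();print(s['clock'],s['position'],s['opening'],s['wrist_force'],s['joint_positions'])
def tcp(zp): return root+zp*pd+RP.apply([75,0,16])
for zp in(120,95,30): print(zp,tcp(zp),plan(tcp(zp),RP))
c=snap('side');t=snap('top')
a=cv2.resize(c['frame'][90:240,270:420],None,fx=4,fy=4,interpolation=2)[:,:400+0]
a=cv2.resize(c['frame'][70:220,280:430],None,fx=2.6,fy=2.6,interpolation=2);b=cv2.resize(t['frame'][120:270,340:490],None,fx=2.6,fy=2.6,interpolation=2)
cv2.imwrite('pics/s3.png',np.hstack([a,b])[...,::-1])
```

```text
10.2 [ 444.1 -182.   335. ] 23.179869415645847 [ 0.3  0.9 -0.5] [ 0.6  0.3 -0.4  2.3  1.5  0.2 -0.1]
120 [ 521.3 -240.6  246.5] (array([-3. , -3.7, -5.8]), array([-2.4, -2.5, 12.7]))
95 [ 536.6 -245.4  227.3] (array([-3. , -3.7, -5.8]), array([-2.5, -2.3, 15.2]))
30 [ 576.5 -257.9  177.5] (array([-3. , -3.7, -5.8]), array([-3. , -2. , 21.6]))
```

View pics/s3.png

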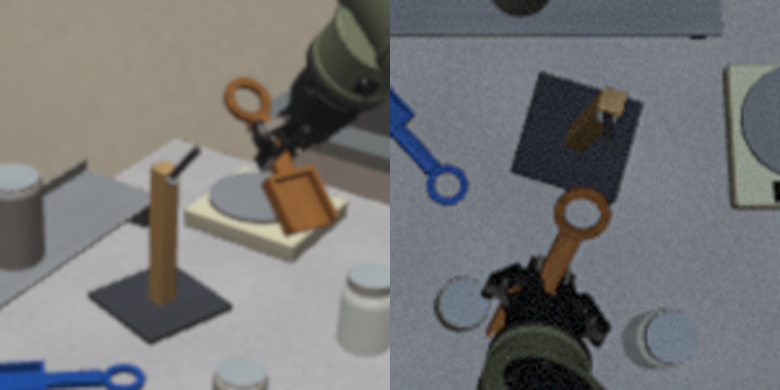

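send_rows:
  rows: [-1, -1, -2, -0.8, -0.8, 3, 2, -2, -2, -4, -1.6, -1.6, 6, 2, -3, -3.7, -5.8, -2.4, -2.5, 9, 2, -3, -3.7, -5.8, -2.4, -2.5, 12, 2, -3, -3.7, -5.8, -2.4, -2.5, 12.7, 2, -3, -3.7, -5.8, -2.4, -2.5, 12.7, 2, -3, -3.7, -5.8, -2.4, -2.5, 12.7, 2]

```text
clock: 11.18
position: [521.2, -241.2, 247.5]
orientation: [0.339, 0.14, 0.929, -0.052]
wrist_force: [-0.6, 0.0, -0.8]
opening: 23.4
```

Run:
```python
from h import *
s=read_state();print(s['clock'],s['position'],s['opening'],s['wrist_force'],s['joint_positions'])
def tcp(zp): return root+zp*pd+RP.apply([75,0,16])
for zp in(120,95,30): print(zp,tcp(zp),plan(tcp(zp),RP))
c=snap('side');t=snap('top')
a=cv2.resize(c['frame'][80:180,300:400],None,fx=4,fy=4,interpolation=2);b=cv2.resize(t['frame'][130:230,370:470],None,fx=4,fy=4,interpolation=2)
cv2.imwrite('pics/s4.png',np.hstack([a,b])[...,::-1])
r=R.from_quat(np.roll(s['orientation'],-1)); hole=s['position']-r.apply([75,0,16]); tip=root+80*pd
print('hole',hole,'in peg xyz', (hole-root)@-px_, (hole-root)@np.cross(pd,-px_),(hole-root)@pd)
f=lambda c,o:(px(c,[hole,tip,root])-o+.5)*4
print(f(c,[300,80]),f(t,[370,130])+[400,0])
```

```text
11.175 [ 521.2 -241.2  247.5] 23.382886003094356 [-0.6  0.  -0.8] [ 0.8  0.6 -0.7  2.2  2.3  0.5 -0.6]
120 [ 521.3 -240.6  246.5] (array([0. , 0.1, 0.2]), array([0.1, 0.1, 0.1]))
95 [ 536.6 -245.4  227.3] (array([0. , 0.1, 0.2]), array([0.1, 0.1, 2.6]))
30 [ 576.5 -257.9  177.5] (array([0. , 0.1, 0.2]), array([0.1, 0.1, 9.1]))
hole [ 566.2 -255.   308. ] in peg xyz 0.7386219244077823 -0.366367144738812 120.84170601283172
[[250.8 167.4]
 [228.9 191.5]
 [188.5 233.9]] [[616.5 205.9]
 [615.2 182.1]
 [614.2 137.6]]
```

View pics/s4.png

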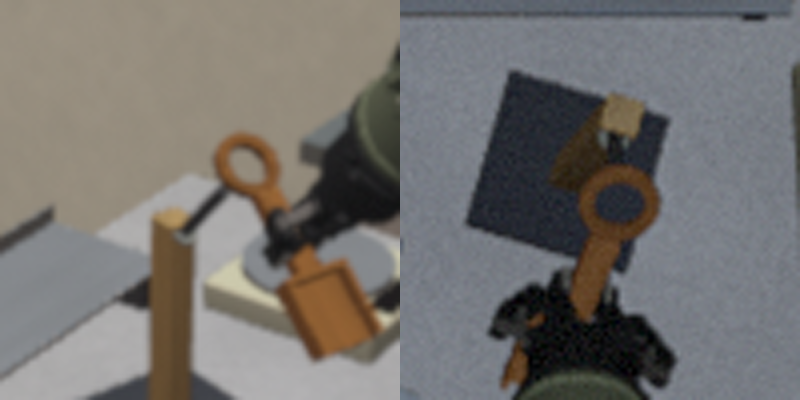

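The hole shows at side (246,162) and top (618,200), about 3.5 mm further toward the ring end than predicted. That matches the grasp being offset by 3.4 mm. I'll correct +0.4 cm in tool x and push along the peg.

send_rows:
  rows: [0, 0, 0, 0.4, 0.1, 1, 2, 0, 0, 0, 0.4, 0.1, 2, 2, 0, 0, 0, 0.4, 0.1, 3, 2, 0, 0, 0, 0.4, 0.1, 4, 2, 0, 0, 0, 0.4, 0.1, 5, 2, 0, 0, 0, 0.4, 0.1, 6, 2, 0, 0, 0, 0.4, 0.1, 7, 2, 0, 0, 0, 0.4, 0.1, 7.5, 2, 0, 0, 0, 0.4, 0.1, 7.5, 2]

```text
clock: 12.4
position: [564.6, -254.5, 186.1]
orientation: [0.338, 0.141, 0.929, -0.052]
wrist_force: [-0.0, 0.4, -0.9]
opening: 23.2
```

Run:
```python
from h import *
s=read_state();print(s['clock'],s['position'],s['opening'],s['wrist_force'],s['joint_positions'])
c=snap('side');t=snap('top')
a=cv2.resize(c['frame'][80:180,300:400],None,fx=4,fy=4,interpolation=2);b=cv2.resize(t['frame'][130:230,370:470],None,fx=4,fy=4,interpolation=2)
cv2.imwrite('pics/s5.png',np.hstack([a,b])[...,::-1])
r=R.from_quat(np.roll(s['orientation'],-1)); hole=s['position']-r.apply([78.5,0,16])
print('in peg xyz', (hole-root)@-px_, (hole-root)@np.cross(pd,-px_),(hole-root)@pd)
```

```text
12.4 [ 564.6 -254.5  186.1] 23.180433565585552 [-0.   0.4 -0.9] [ 0.8  0.8 -0.7  2.1  2.4  0.6 -0.6]
in peg xyz -0.4203933385704415 -0.18231095498526634 44.53173760191796
```

View pics/s5.png

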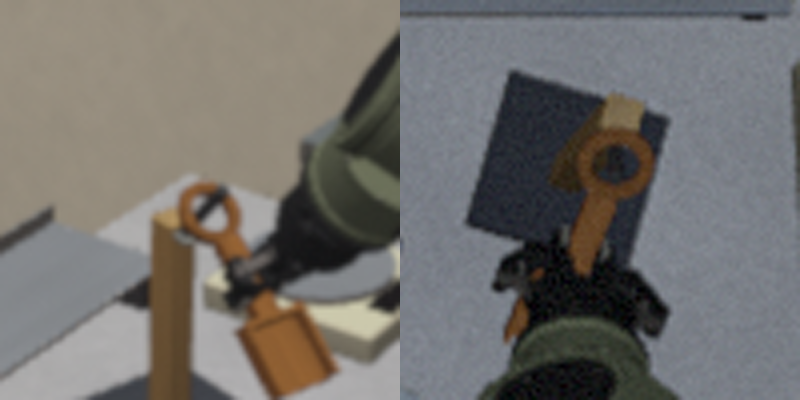

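Both views show the ring round the peg. I'll push 1.4 cm further, release, and back off.

send_rows:
  rows: [0, 0, 0, 0, 0, 0.7, 2, 0, 0, 0, 0, 0, 1.4, 2, 0, 0, 0, 0, 0, 1.4, 2, 0, 0, 0, 0, 0, 1.4, 6, 0, 0, 0, 0, 0, 1.4, 6, 0, 0, 0, 0, 0, 1.4, 6, 0, 0, 0, 0, 0, 1.4, 6, 0, 0, 0, 0, 0, -3, 6, 0, 0, 0, 0, 0, -8, 6, 0, 0, 0, 0, 0, -13, 6]

```text
clock: 13.75
position: [483.7, -229.0, 286.7]
orientation: [0.338, 0.141, 0.929, -0.052]
wrist_force: [0.4, -0.6, 0.8]
opening: 59.9
```

Run:
```python
from h import *
s=read_state();print(s['clock'],s['position'],s['opening'],s['wrist_force'],s['joint_positions'])
c=snap('side');t=snap('top')
a=cv2.resize(c['frame'][80:180,300:400],None,fx=4,fy=4,interpolation=2);b=cv2.resize(t['frame'][130:230,370:470],None,fx=4,fy=4,interpolation=2)
cv2.imwrite('pics/s6.png',np.hstack([a,b])[...,::-1])
print(plan([440,-100,330],RJ), plan(grip(1.85)+[0,0,90],RJ))
```

```text
13.75 [ 483.7 -229.   286.7] 59.91097926109909 [ 0.4 -0.6  0.8] [ 0.9  0.5 -0.7  2.3  2.3  0.4 -0.6]
(array([24.6, 35.1, 67.6]), array([ 3.4, 11. , -8.3])) (array([24.6, 35.1, 67.6]), array([12.8, 55.4, -9.9]))
```

View pics/s6.png

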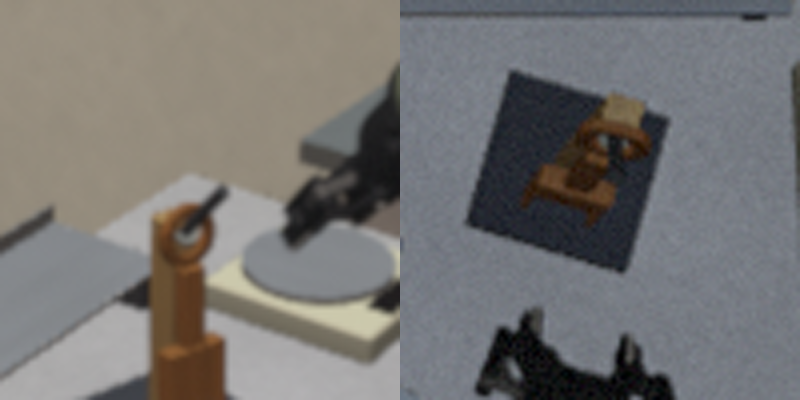

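The scoop hangs by its ring on the peg against the post, and the gripper is clear. Now for the clamp arm.

send_rows:
  rows: [2.5, 3.5, 6.8, 0.3, 1.1, -2, 6, 5, 7, 13.5, 0.7, 2.2, -4, 6, 7.4, 10.5, 20.3, 1, 3.3, -6, 6, 9.8, 14, 27, 1.4, 4.4, -8.3, 6, 12.3, 17.5, 33.8, 1.7, 5.5, -8.3, 6, 14.8, 21, 40.6, 2, 6.6, -8.3, 6, 17.2, 24.6, 47.3, 2.4, 7.7, -8.3, 6, 19.7, 28, 54, 2.7, 8.8, -8.3, 6, 22.1, 31.6, 60.8, 3, 9.9, -8.3, 6, 24.6, 35.1, 67.6, 3.4, 11, -8.3, 6]

```text
clock: 15.1
position: [441.8, -100.2, 326.9]
orientation: [0.012, 0.676, 0.737, -0.003]
wrist_force: [-1.0, 0.1, -0.3]
opening: 60.3
```

Run:
```python
from h import *
s=read_state();print(s['clock'],s['position'],s['orientation'],s['wrist_force'],s['joint_positions'])
print(plan(grip(1.85)+[0,0,90],RJ))
t=snap('top');c=snap('side')
P=cloud(c);m=np.zeros(P.shape[:2],bool);m[240:280,240:275]=1
tip=grip(1.85,117); print(tip,px(c,[tip,grip(1.85),H]),px(t,[tip,H]), [w(c,u,v) for u,v in[(252,256),(253,258)]])
```

```text
15.1 [ 441.8 -100.2  326.9] [ 0.   0.7  0.7 -0. ] [-1.   0.1 -0.3] [ 0.5  0.4 -0.5  1.7  0.3  1.  -0.1]
(array([0.7, 1.2, 2.8]), array([44.2,  9. ,  3.8]))
[493.9 351.4 204.5] [[252.4 254.9]
 [254.  258.3]
 [264.2 280. ]] [[221.  211.1]
 [238.5 215.3]] [array([490.8, 355.9, 205.6]), array([485.3, 358.4, 203.8])]
```

send_rows:
  rows: [0.7, 1.2, 2.8, 5.5, 1.1, 0, 6, 0.7, 1.2, 2.8, 11, 2.2, 0, 6, 0.7, 1.2, 2.8, 16.5, 3.3, 0, 6, 0.7, 1.2, 2.8, 22, 4.4, 0, 6, 0.7, 1.2, 2.8, 27.5, 5.5, 0, 6, 0.7, 1.2, 2.8, 33, 6.6, 1, 6, 0.7, 1.2, 2.8, 38.5, 7.8, 2, 6, 0.7, 1.2, 2.8, 44.2, 9, 3.8, 6, 0.7, 1.2, 2.8, 44.2, 9, 3.8, 6, 0.7, 1.2, 2.8, 44.2, 9, 3.8, 6]

```text
clock: 16.45
position: [492.2, 345.8, 279.5]
orientation: [0.004, 0.691, 0.723, 0.0]
wrist_force: [0.0, -0.1, -0.1]
opening: 59.9
```

Run:
```python
from h import *
s=read_state();print(s['clock'],s['position'],s['orientation'],s['wrist_force'],s['joint_positions'])
print(plan(grip(1.85)-[0,0,19],RJ))
for th in np.arange(1.75,.5,-.1): print(round(th,2), np.round(RJ.inv().apply(grip(th)-grip(1.85))/10,2))
```

```text
16.45 [492.2 345.8 279.5] [0.  0.7 0.7 0. ] [ 0.  -0.1 -0.1] [-0.5  0.7 -0.4  1.3  0.3  1.2 -0.9]
(array([0.3, 0.3, 0.4]), array([ 0.2,  0.1, 10.8]))
1.75 [-1.   0.  -0.2]
1.65 [-2.   0.  -0.4]
1.55 [-3.   0.  -0.4]
1.45 [-4.   0.  -0.3]
1.35 [-5.   0.  -0.1]
1.25 [-6.   0.   0.1]
1.15 [-7.   0.   0.5]
1.05 [-7.9  0.   1. ]
0.95 [-8.7  0.   1.5]
0.85 [-9.5  0.   2.1]
0.75 [-10.3   0.    2.9]
0.65 [-10.9   0.    3.6]
0.55 [-11.5   0.    4.5]
```

send_rows:
  rows: [0.3, 0.3, 0.4, 0.2, 0.1, 4, 6, 0.3, 0.3, 0.4, 0.2, 0.1, 8, 6, 0.3, 0.3, 0.4, 0.2, 0.1, 10.6, 6, 0.3, 0.3, 0.4, 0.2, 0.1, 10.6, 6, 0.3, 0.3, 0.4, 0.2, 0.1, 10.6, 1, 0.3, 0.3, 0.4, 0.2, 0.1, 10.6, 1, 0.3, 0.3, 0.4, 0.2, 0.1, 10.6, 1, 0.3, 0.3, 0.4, 0.2, 0.1, 10.6, 1, 0.3, 0.3, 0.4, 0.2, 0.1, 10.6, 1]

```text
clock: 17.58
position: [494.6, 348.2, 174.9]
orientation: [-0.0, 0.695, 0.719, 0.001]
wrist_force: [5.3, -0.2, 6.0]
opening: 13.4
```

Gripped the bar. Drag it back along the arc.

send_rows:
  rows: [0, 0, 0, -1, 0, -0.2, 1, 0, 0, 0, -2, 0, -0.4, 1, 0, 0, 0, -3, 0, -0.4, 1, 0, 0, 0, -4, 0, -0.3, 1, 0, 0, 0, -5, 0, -0.1, 1, 0, 0, 0, -6, 0, 0.1, 1, 0, 0, 0, -7, 0, 0.5, 1, 0, 0, 0, -7.9, 0, 1, 1, 0, 0, 0, -8.7, 0, 1.5, 1, 0, 0, 0, -9.5, 0, 2.1, 1]

```text
clock: 18.82
position: [498.4, 253.6, 153.9]
orientation: [-0.0, 0.695, 0.719, 0.002]
wrist_force: [9.5, 2.9, 6.4]
opening: 13.6
```

send_rows:
  rows: [0, 0, 0, -0.8, 0, 0.8, 1, 0, 0, 0, -1.4, 0, 1.5, 1, 0, 0, 0, -2, 0, 2.4, 1, 0, 0, 0, -2, 0, 2.4, 6, 0, 0, 0, -2, 0, 2.4, 6, 0, 0, 0, -2, 0, 2.4, 6, 0, 0, 0, -2, 0, 2.4, 6, 0, 0, 0, -2, 0, -2, 6, 0, 0, 0, -2, 0, -7, 6, 0, 0, 0, -2, 0, -12, 6]

```text
clock: 20.08
position: [497.3, 233.0, 274.3]
orientation: [-0.001, 0.695, 0.719, 0.0]
wrist_force: [0.2, 0.1, -0.2]
opening: 59.5
```

send_rows:
  rows: [0, 0, 0, 0, 0, -3, 6, 0, 0, 0, 0, 0, -3, 6, 0, 0, 0, 0, 0, -3, 6, 0, 0, 0, 0, 0, -3, 6]

```text
clock: 20.58
position: [497.4, 232.9, 301.7]
orientation: [-0.001, 0.695, 0.719, -0.001]
wrist_force: [0.1, 0.6, 0.1]
opening: 60.1
```

Run:
```python
from h import *
s=read_state();print(s['clock'],s['position'],s['wrist_force'],s['opening'])
c=snap('side');t=snap('top')
cv2.imwrite('pics/s7.png',cv2.resize(c['frame'][80:330,180:480],None,fx=2.4,fy=2.4,interpolation=2)[...,::-1])
print(px(c,[grip(0,117),grip(-.08,117),grip(.1,117)])-[180,80])
print((px(c,[grip(0,117),grip(-.08,117),grip(.1,117)])-[180,80])*2.4)
# hole estimate of hang from side depth: ring centre
```

```text
20.575 [497.4 232.9 301.7] [0.1 0.6 0.1] 60.138733123147
[[111.1 175.4]
 [111.2 178. ]
 [110.8 172.4]]
[[266.8 421. ]
 [266.9 427.2]
 [266.  413.8]]
```

View pics/s7.png

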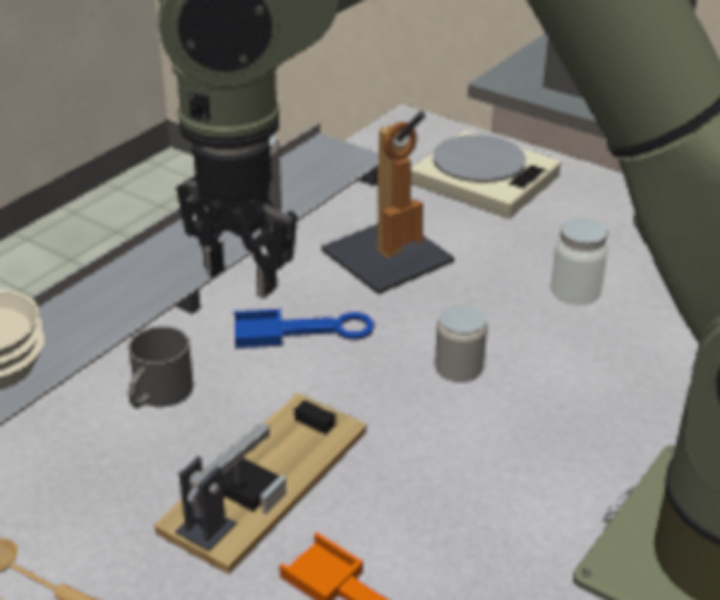

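The side view shows the bar end at (264,432), which matches shut at about -0.08 rad (predicted (267,427)). The scoop hangs at (400,180), the tin, jar and cup stand in place, and the gripper is clear. Handing in.

Run:
```python
from h import *
ticket.job_done(); print(read_state()['clock'])
```

```text
the job is handed in; nothing more can be done
the job is handed in; nothing more can be done
```

I lifted the clamp arm over centre until it stayed up by itself, and took the brown scoop out by its handle. I then slid its ring about 50 mm down along the peg and let go. Once it hung there, I swung the clamp arm back and released it so its spring shut it. The job was handed in at about 20.6 s of the 72 s allowed.

**Last checks:**
- **Scoop:** the final side view shows it hanging by its ring on the peg against the post. I did not measure its exact hole position or its speed after release.
- **Clamp arm:** the bar's end sits within about 2 px of where it should be when shut with no scoop under it. I judged this from the picture only; there is no joint reading.
- **Bystanders:** the tin, jar and cup stand in place by eye, and I never moved near the spoon. I did not measure their positions afterwards.
- **Robot:** the gripper was open and clear of everything, with wrist force near zero (under 1 N).

**Disagreement:** before insertion the ring hole was about 3.5 mm from where I had predicted, because I had gripped the handle slightly off its centre. I corrected for that before pushing onto the peg. No check failed, and the hand-in reported no verdict.

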